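# Open the descaling tablets on the coaster by the kettle

## Robot

A 7-joint arm with a two-finger parallel gripper is mounted at the origin on a cart in front of the work surface, level with it; the furniture and walls round the work are solid. World frame = base frame: x ahead of the robot, y to its left, z up, the work surface at z = 0. Lengths are in m, angles in rad, forces in N, time in s.
With the tool pointing down it reaches from about 0.35 to 0.9 m from the base axis. Payload 8.1 kg.
Tool frame: the origin (TCP) lies at the centre of the arm's flange, where the gripper is bolted on; the fingertips stand 178 mm ahead of it and the grasp point (between the pads) lies 159 mm ahead of it; z points along the fingers, y is the line along which they close (so a half turn about z gives the same grasp; the last joint's range is limited). The gripper opens to 92 mm and grips with 3 to 60 N. Pads are 19 mm wide; open, the fingers measure 130 mm over their backs; the gripper's body (75 mm by 190 mm) begins 47 mm behind the grasp point.
Start: joints at [1.052, 0.434, 0.025, 1.573, -0.012, 1.134, -0.075], TCP at [0.252, -0.572, 0.405] pointing down, gripper open.
Joint ranges: [-2.62, 2.62], [-0.44, 2.09], [-1.27, 1.32], [0.08, 2.57], [-1.32, 4.46], [0.12, 2], [-2.74, 2.74]. Speed limits (rad/s): [2.22, 2.22, 3.01, 3.01, 3.14, 3.14, 3.14].

## Interface

Orientations are given as a rotation vector (axis times angle).
In Python, from cell import arm gives the robot as it stands. The module is installed in compiled form; this text tells all that it offers.
- The arm moves only by the shell command python3 -m inch 'ROWS' [FORCE]. ROWS is text: rows parted by semicolons, each of 5 numbers parted by spaces: the shift along the tool's x, y, z in m, then the turn about the tool's z in rad, then the finger opening in m, from 0 to 0.0918. In form: x y z roll fingers; .... A call has 1 to 5 rows; each row is the pose to reach, as a shift and turn from the pose commanded when the call began, along the tool's axes at that moment; what a row does not reach only later rows make up. A row lasts 1/10 s, in which the tool goes at most 50 mm and 8.59 degrees, less where a joint would pass 70% of its speed; a pose out of reach is approached as far as the arm can. A call with a gripper value outside its range is refused whole. The fingers move at their own pace and stop on an object; FORCE is the grip in N (left out, the last holds). Time passes only in rows, so rows that repeat a pose let the fingers close. It gives the time, the measured TCP pose, the force, the opening and the grip force at its end, in the units of the state.
- arm.observe(): the state, without advancing time (a new reading comes with each control period).
- arm.get_image(name): name is "side" or "top"; returns the picture (384x512x3 uint8, red, green, blue); there is no depth.
- arm.get_calibration(name): a dict with "intrinsics" (3x3 intrinsics, pixels), "pose" (4x4, takes a point from camera to world coordinates). Camera axes: x right, y up, looking along -z (the intrinsics and any distortion apply to the point x, -y, -z); pixel columns grow to the right and rows downward; lengths in m; the calibration is good to about 2 mm. A picture is of the moment at which its call begins. get_calibration takes no time and is no camera call.
- arm.sign_off(): hands the job in; it is judged then, once.
Trained networks look in the newest picture that a camera, given by its name, has taken for a name from the list of things; names that differ only in an ending like _2 or _b are one class to them, and where a whole thing is asked for, a point or a joint stands for the part that bears it (a point fixed in the world has none). Each returns a list of dicts, best first, with "conf" (0 to 1); they miss things now and then, are a little off and sometimes report something else, mostly with a low value. They report only what shows in the picture. A call takes as long as a camera call. They do not tell look-alikes from the thing itself.
- arm.look_for(camera, query): "point" ([row, column] in pixels, amid what is visible of it).
- arm.silhouettes(camera, query): "region" (384x512 bool, what is visible of it) and "point" ([row, column] in pixels, amid what is visible of it).
- arm.place_of(camera, query): "point" ([row, column] in pixels: a listed point, or the origin of a listed thing).
The state is a dict: "clock": time; "joints": joint angles; "dq": joint speeds; "joint_efforts": joint torques, N m; "position": TCP position; "ee_rot": TCP orientation; "force": force on the tool from outside, world axes, zero at the start; "ft_torque": the same for the moment, N m; "width": opening from 0.0 (shut) to 1.0 (fully open); "gripper_force": force on a finger pad.
Only numpy, scipy, OpenCV 4.12 (cv2) and the standard library are available. Lean on these libraries where they do the work, as an engineer would, in place of code of your own. Each camera call takes 0.05 s, during which the arm holds its last target. There are 200 camera calls.

## Task

The kettle is due for descaling: stand the white bottle of descaling tablets (blue label, red safety cap) upright on the middle of the green coaster that lies by itself to the right of the kettle, so that no acid dust gets on the worktop; set it down, do not drop it. There, push the red safety cap down, twist it anticlockwise until it comes free, and lift it off. Finish while still holding the cap level, a few centimetres above the mouth of the open bottle, with the bottle standing on the coaster and the kettle, glass and soap left where they are.

Things in the scene. Friction and masses are not known exactly. Their poses are not given: they have to be found in the camera images.
- bottle_mid (a point): Centre of the loose white tablet bottle with a broad blue label: on its axis, 52 mm above its underside; z up the axis. Body a cylinder 54 mm across up to 62 mm above the underside, then a shoulder, then a neck 30 mm across from 76 mm up; rim at 104 mm. Closed, the whole is 114 mm high and about 0.25 kg. It starts closed and upright on the worktop, right of the coaster.
- cap_mid (a point): Centre of the red push-and-turn safety cap: on its axis, half-way up; z up the axis. A ribbed cylinder 47 mm across, 28 mm high, open below, about 40 g, a separate rigid piece. Closed, its centre is 100 mm above the bottle's underside, its lower edge 86 mm above it; three bayonet lugs lock it, so the closed bottle can also be lifted by the cap.
- coaster: Square green coaster, 98 x 98 mm and 6 mm thick, fixed to the worktop; the origin is the centre of its underside (z = 0), its top is at z = 0.006; x and y run along its sides. (A stack of coasters at the back right is not meant.)
- kettle: Black kettle, 142 x 209 mm and 237 mm high, standing on the worktop at the left, handle towards the right; origin at its underside, 21 mm from the can's axis towards the handle. Bystander.
- glass: Clear glass tumbler, 69 mm across and 104 mm high, standing behind the coaster; origin at the centre of its underside. Bystander.
- soap: Red pump bottle of hand soap, 64 x 66 mm and 203 mm high, standing behind the tablet bottle; origin at its underside. Bystander.
- bottle: The tablet bottle; origin at the centre of its underside (52 mm below bottle_mid), z up its axis. Only the friction of its foot keeps it from turning along with the cap, which the downward push ensures.
- cap: The red cap; origin at the centre of its lower edge (14 mm below cap_mid). To free it, push it down at least 3 mm against its spring (4 N at first, 7 N at 4 mm; hard stop at 5 mm) and, while down, turn it anticlockwise seen from above by about 60 degrees (free from 45 to 80 degrees, then an end stop), then let up and lift. Not pushed down, it turns neither way.
Not all that is in view belongs to the job. Leave any brown or orange look-alike of the coaster alone.

How it is judged:
By the outcome, as a careful person would: the job done as asked, in the order asked, and still so for the second after the job is handed in, while the arm keeps its last pose, push and grip.
It also fails if it takes over 48 s, if anything falls off the work surface, if the arm or the gripper's body presses on something with over 40 N, if the wrist force passes 120 N, or if a joint passes its speed limit or range.

## Working session

There is one attempt and no reset: what is moved stays moved. The work goes in short steps, Python scripts to look and compute and a shell command to move; the robot and the scene stay as the last step left them, time stands still between calls to the robot, and variables do not carry over. Pictures are saved under pics/ and viewed, at most 10 in all, crops included, and the job is handed in when it is done.

```bash
mkdir -p pics; cat > h.py <<'E'
import numpy as np, cv2
from cell import arm
from scipy.spatial.transform import Rotation as R
def ray(cam,p):
    c=arm.get_calibration(cam);K=np.array(c["intrinsics"]);T=np.array(c["pose"])
    d=np.linalg.inv(K)@[p[1],p[0],1.];d=T[:3,:3]@[d[0],-d[1],-d[2]]
    return T[:3,3],d
def atz(cam,p,z):
    o,d=ray(cam,p);return o+d*(z-o[2])/d[2]
def tri(p1,p2):
    (o1,d1),(o2,d2)=ray("side",p1),ray("top",p2)
    A=np.stack([d1,-d2],1);s=np.linalg.lstsq(A,o2-o1,rcond=None)[0]
    a,b=o1+s[0]*d1,o2+s[1]*d2
    return (a+b)/2,np.linalg.norm(a-b)
E
python3 - <<'E'
from h import *
np.set_printoptions(precision=4,suppress=True)
ims=[arm.get_image(n)[...,::-1] for n in("side","top")]
cv2.imwrite("pics/a.png",cv2.resize(np.hstack(ims),(800,300),interpolation=cv2.INTER_AREA))
for q in["bottle_mid","cap_mid","coaster","kettle","glass","soap"]:
    r={n:arm.place_of(n,q) for n in("side","top")}
    print(q,{n:[(np.round(x["point"],1).tolist(),round(x["conf"],2)) for x in v[:3]] for n,v in r.items()})
    z={"bottle_mid":.052,"cap_mid":.1}.get(q,0)
    for n in r:
        for x in r[n][:2]: print("  ",n,atz(n,x["point"],z))
    if r["side"] and r["top"]: print("  tri",*tri(r["side"][0]["point"],r["top"][0]["point"]))
for n in("side","top"): print(n,np.array(arm.get_calibration(n)["pose"]))
s=arm.observe();print(s["position"],R.from_rotvec(s["ee_rot"]).as_matrix(),s["clock"],s["force"])
E
```

```text
bottle_mid {'side': [([297.1, 241.3], 0.95)], 'top': [([229.0, 263.4], 0.34)]}
   side [ 0.5608 -0.3195  0.052 ]
   top [0.4554 0.0132 0.052 ]
  tri [ 0.4962  0.0156 -0.3723] 0.06114420543272747
cap_mid {'side': [([280.0, 240.6], 0.6), ([158.3, 266.7], 0.56)], 'top': [([192.7, 370.2], 0.61)]}
   side [ 0.5607 -0.3126  0.1   ]
   side [0.6127 0.1604 0.1   ]
   top [ 0.5582 -0.3239  0.1   ]
  tri [ 0.5594 -0.3212  0.1094] 0.004323865686568285
coaster {'side': [([186.7, 224.6], 0.9), ([257.4, 230.5], 0.88), ([214.8, 208.8], 0.73)], 'top': [([226.2, 215.8], 0.83), ([210.2, 309.4], 0.66), ([228.5, 263.3], 0.64)]}
   side [0.4807 0.1504 0.    ]
   side [ 0.5218 -0.1515  0.    ]
   top [0.4704 0.1716 0.    ]
   top [ 0.5151 -0.1426  0.    ]
  tri [ 0.4743  0.174  -0.0185] 0.006619650482822686
kettle {'side': [([156.0, 264.1], 0.78), ([208.1, 303.7], 0.46)], 'top': [([185.6, 169.6], 0.79), ([150.5, 353.3], 0.73), ([152.8, 248.1], 0.44)]}
   side [0.6023 0.3268 0.    ]
   side [0.7218 0.0477 0.    ]
   top [0.6113 0.3255 0.    ]
   top [ 0.7139 -0.3     0.    ]
  tri [0.6066 0.3243 0.0026] 0.008736049106254912
glass {'side': [([204.9, 303.5], 0.56)], 'top': [([153.7, 249.0], 0.86)]}
   side [0.7221 0.0625 0.    ]
   top [0.7131 0.0547 0.    ]
  tri [0.7168 0.0549 0.005 ] 0.009332820474078142
soap {'side': [([302.3, 314.3], 0.63)], 'top': [([147.3, 352.2], 0.94)]}
   side [ 0.7259 -0.2906  0.    ]
   top [ 0.7251 -0.2968  0.    ]
  tri [ 0.7245 -0.2955  0.0061] 0.0012776439408281792
side [[ 0.9996 -0.0031  0.0283  0.6229]
 [ 0.0245  0.599  -0.8004 -0.9348]
 [-0.0145  0.8007  0.5989  0.8206]
 [ 0.      0.      0.      1.    ]]
top [[-0.0273  0.9926 -0.1187  0.4207]
 [-0.9996 -0.028  -0.0036  0.0187]
 [-0.0069  0.1185  0.9929  1.4646]
 [ 0.      0.      0.      1.    ]]
[ 0.2524 -0.5718  0.4048] [[ 0.9148  0.4038  0.    ]
 [ 0.4038 -0.9148 -0.    ]
 [-0.      0.     -1.    ]] 0.7 [ 0.2622  0.4192 -0.3543]
```

View pics/a.png

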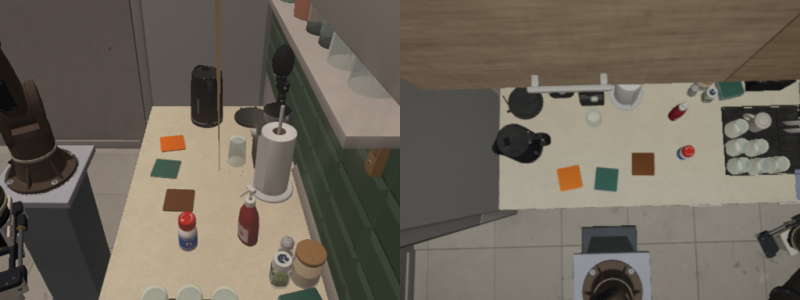

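```bash
python3 - <<'E'
from h import *
np.set_printoptions(precision=4,suppress=True)
s,t=[arm.get_image(n)[...,::-1] for n in("side","top")]
a=cv2.resize(s[0:384,120:440],(500,600));b=cv2.resize(t[130:280,200:300],(300,450));b=np.vstack([b,np.zeros((150,300,3),np.uint8)])
cv2.imwrite("pics/b.png",np.hstack([a,b]))
for n,p in(("side",(214.8,208.8)),("top",(228.5,263.3))):
    print(n,atz(n,p,0))
    for m in arm.silhouettes(n,"coaster"):
        im=(s if n=="side" else t)[m["region"]].mean(0)
        pts=np.argwhere(m["region"]); w=np.array([atz(n,q,.006)[:2] for q in pts]).astype(np.float32)
        print("  ",m["point"],im.round(),cv2.minAreaRect(w),w.mean(0))
print(tri((214.8,208.8),(228.5,263.3)))
for q in("bottle_mid","cap_mid"):
  for n in("side","top"):
    for m in arm.silhouettes(n,q): 
        r=np.argwhere(m["region"]); print(q,n,m["conf"],m["point"],r.min(0),r.max(0))
E
```

```text
side [0.4465 0.0156 0.    ]
   [215.6, 210.7] [77. 90. 71.] ((0.4578191637992859, 0.007459435611963272), (0.10237254947423935, 0.09966205060482025), 83.01738739013672) [0.4572 0.0064]
   [255.5, 230.6] [ 47.  68. 100.] ((0.5172364711761475, -0.15063878893852234), (0.10302331298589706, 0.09858396649360657), 0.5551761984825134) [ 0.5177 -0.1524]
   [182.6, 220.7] [ 42.  97. 190.] ((0.4671214520931244, 0.16164322197437286), (0.0987013727426529, 0.10671491175889969), 9.272528648376465) [0.4671 0.161 ]
top [0.4584 0.0133 0.    ]
   [209.6, 309.8] [39. 63. 96.] ((0.5171478986740112, -0.14553040266036987), (0.09700819849967957, 0.09678905457258224), 88.39289093017578) [ 0.5174 -0.1447]
   [230.1, 261.9] [78. 89. 57.] ((0.45594915747642517, 0.01351848989725113), (0.09800201654434204, 0.09492599219083786), 82.14604187011719) [0.4558 0.0138]
   [226.2, 216.0] [ 40. 102. 175.] ((0.46625882387161255, 0.17002923786640167), (0.09853532910346985, 0.09901472181081772), 9.195393562316895) [0.466  0.1698]
(array([0.4528, 0.0122, 0.0041]), np.float64(0.0111826900901287))
bottle_mid side 0.81 [305.6, 238.4] [291 228] [321 252]
bottle_mid top 0.42 [197.2, 357.1] [189 353] [204 367]
bottle_mid top 0.28 [144.0, 355.6] [129 342] [154 372]
cap_mid side 0.9 [282.4, 239.8] [270 228] [296 250]
cap_mid top 0.7 [194.8, 368.4] [185 360] [201 377]
```

View pics/b.png

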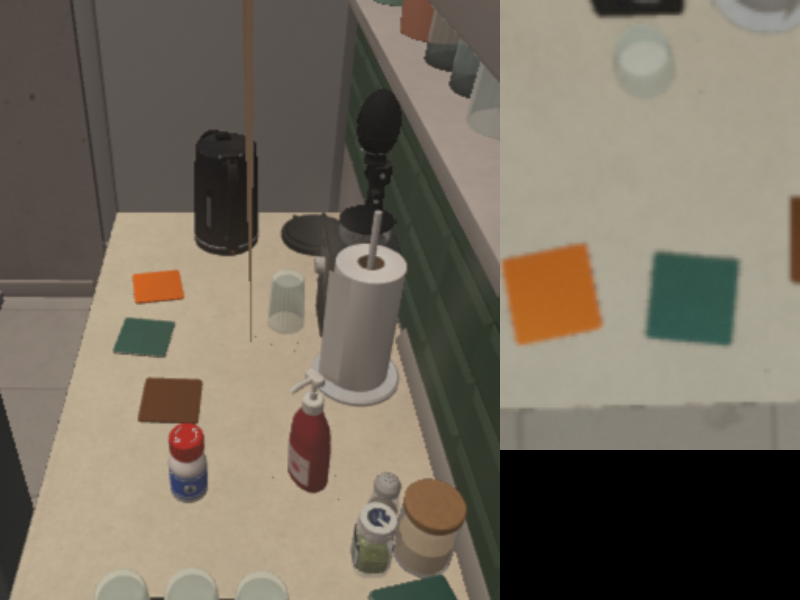

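The side view shows the capped tablet bottle at about (297, 241). The green coaster is at (215, 209), with orange and brown look-alikes on either side of it. A thin brown panel, seen edge-on, hangs near column 280. I estimate the bottle at about (0.560, -0.319) and the coaster at about (0.456, 0.011).

```bash
python3 -m inch '0.04 -0.011 0 0 0.0918; 0.08 -0.022 0 0 0.0918; 0.12 -0.033 0 0 0.0918; 0.16 -0.044 0 0 0.0918; 0.2 -0.055 0 0 0.0918' 20; python3 - <<'E'
from h import *
for p in((109,150),(109,256),(109,370)):
    o,d=ray("top",p)
    for x in(.6,.65,.7,.8): print(p,x,o+d*(x-o[0])/d[0])
for r,c in((219,280),(180,280),(50,279)):
    o,d=ray("side",(r,c))
    for z in(.3,.6,.9): print(r,z,o+d*(z-o[2])/d[2])
E
```

```text
clock: 1.6
position: [0.4143, -0.4395, 0.4049]
ee_rot: [3.074, 0.648, 0.0]
force: [0.8, -1.4, 1.3]
width: 0.998
gripper_force: 0.0
(109, 150) 0.6 [0.6        0.1647286  0.89223937]
(109, 150) 0.65 [0.65       0.20543067 0.73266677]
(109, 150) 0.7 [0.7        0.24613275 0.57309418]
(109, 150) 0.8 [0.8        0.3275369  0.25394899]
(109, 256) 0.6 [0.6        0.02195797 0.87848741]
(109, 256) 0.65 [0.65       0.02285335 0.71508056]
(109, 256) 0.7 [0.7        0.02374872 0.5516737 ]
(109, 256) 0.8 [0.8        0.02553946 0.22485998]
(109, 370) 0.6 [ 0.6        -0.13885871  0.86299722]
(109, 370) 0.65 [ 0.65       -0.18280157  0.69527146]
(109, 370) 0.7 [ 0.7        -0.22674443  0.52754569]
(109, 370) 0.8 [ 0.8        -0.31463015  0.19209415]
219 0.3 [ 0.64113094 -0.34241253  0.3       ]
219 0.6 [ 0.63062495 -0.68377715  0.6       ]
219 0.9 [ 0.62011895 -1.02514178  0.9       ]
180 0.3 [ 0.6430997  -0.22323826  0.3       ]
180 0.6 [ 0.63145927 -0.63327304  0.6       ]
180 0.9 [ 0.61981885 -1.04330782  0.9       ]
50 0.3 [0.65206451 0.5249385  0.3       ]
50 0.6 [ 0.63525841 -0.31620791  0.6       ]
50 0.9 [ 0.61845232 -1.15735432  0.9       ]
```

```bash
python3 -m inch '0.045 -0.013 0 0 0.0918; 0.09 -0.026 0.01 0 0.0918; 0.135 -0.039 0.025 0 0.0918; 0.182 -0.051 0.045 0 0.0918; 0.182 -0.051 0.06 0 0.0918' 20; python3 - <<'E'
from h import *
s,t=[arm.get_image(n)[...,::-1] for n in("side","top")]
o=arm.observe();print(o["position"],o["joints"])
p=np.array(o["position"])-[0,0,.178]
a=cv2.resize(s[160:360,150:350],(400,400),interpolation=2);b=cv2.resize(t[120:280,290:450],(400,400),interpolation=2)
cv2.imwrite("pics/c.png",np.hstack([a,b]))
for q in("bottle_mid","cap_mid"):
  for n in("side","top"):
    for m in arm.place_of(n,q)[:2]: print(q,n,m,atz(n,m["point"],.1 if q[0]=="c" else .052))
    for m in arm.silhouettes(n,q)[:1]:
      r=np.argwhere(m["region"]); print("sil",m["conf"],(r.min(0)+r.max(0))/2,r.min(0),r.max(0))
E
```

```text
clock: 2.1
position: [0.5643, -0.3138, 0.3438]
ee_rot: [-3.068, -0.662, -0.006]
force: [-0.0, -0.6, -0.3]
width: 0.999
gripper_force: 0.0
[ 0.55963984 -0.31853736  0.34215311] [ 0.48213982  0.52200863 -0.07141918  1.5913662   0.04073716  1.03402325
 -0.75248028]
bottle_mid side {'point': [295.6, 245.3], 'conf': 0.56} [ 0.56933672 -0.31533805  0.052     ]
sil 0.97 [306.5 240.5] [292 229] [321 252]
bottle_mid top {'point': [227.2, 264.9], 'conf': 0.54} [0.46106477 0.00826193 0.052     ]
cap_mid side {'point': [280.8, 239.2], 'conf': 0.75} [ 0.55778432 -0.3148586   0.1       ]
sil 0.62 [283.5 239. ] [271 228] [296 250]
```

View pics/c.png

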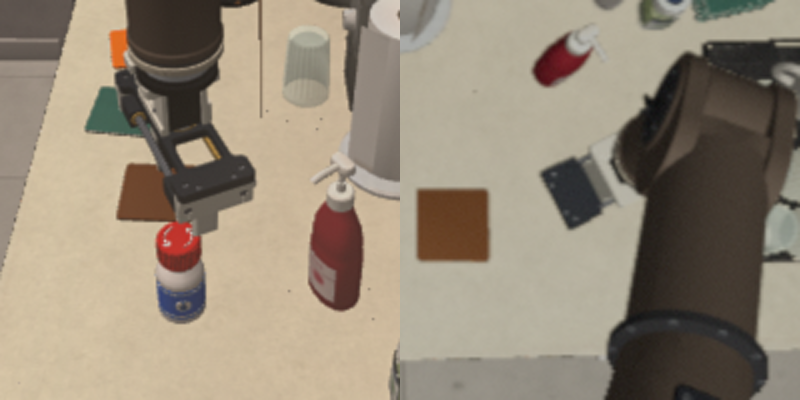

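The arm stands over the bottle: in the side crop the fingers are just above and behind the red cap at (180, 240). The top view is blocked by the arm. Both cameras agree on the cap x of about 0.559, so I'm going down onto it.

```bash
python3 -m inch '0 0 0.02 0 0.0918; 0 0 0.04 0 0.0918; 0 0 0.06 0 0.0918; 0 0 0.082 0 0.0918; 0 0 0.082 0 0.0918' 20; python3 - <<'E'
from h import *
s=arm.get_image("side")[...,::-1]
print(arm.observe()["position"])
cv2.imwrite("pics/d.png",cv2.resize(s[200:350,160:340],(720,600),interpolation=2))
E
```

```text
clock: 3.1
position: [0.5578, -0.3204, 0.2603]
ee_rot: [-3.071, -0.647, 0.006]
force: [0.1, 0.2, 0.4]
width: 1.0
gripper_force: 0.0
[ 0.55846377 -0.32065353  0.26202564]
```

View pics/d.png

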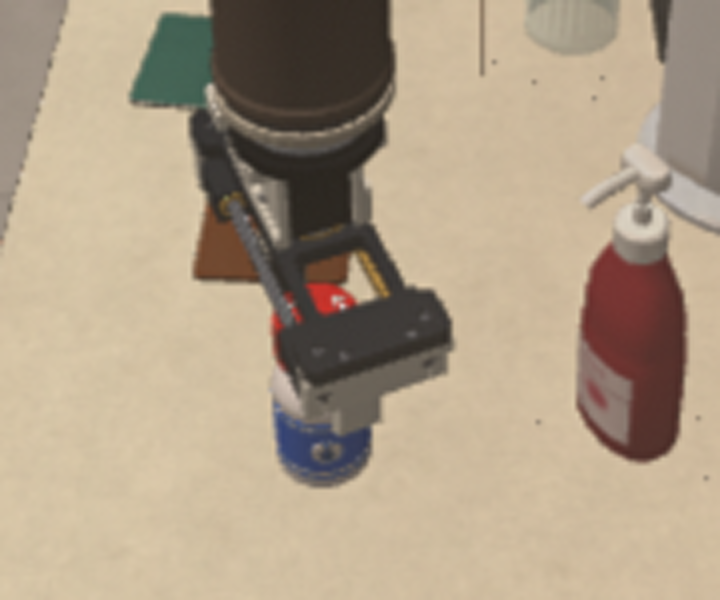

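The cap at (320, 310) lies between the fingers, and the near finger hangs in front of it with clearance. Closing now.

```bash
python3 -m inch '0 0 0 0 0.04; 0 0 0 0 0.04; 0 0 0 0 0.04; 0 0 0 0 0.04; 0 0 0 0 0.04' 35; python3 -m inch '0 0 0 0 0.04; 0 0 0 0 0.04;0 0 0 0 0.04'
```

```text
clock: 3.65
position: [0.5592, -0.3206, 0.2631]
ee_rot: [3.074, 0.648, 0.001]
force: [0.4, 0.2, -0.3]
width: 0.617
gripper_force: 0.0
clock: 3.95
position: [0.5591, -0.3203, 0.2628]
ee_rot: [-3.074, -0.649, 0.0]
force: [-0.3, 0.7, 2.5]
width: 0.513
gripper_force: 35.0
```

```bash
python3 -m inch '0 0 -0.01 0 0.04; 0 0 -0.025 0 0.04; 0 0 -0.045 0 0.04; 0 0 -0.065 0 0.04; 0 0 -0.065 0 0.04' && python3 -m inch '0.003 -0.02 0 0 0.04; 0.007 -0.06 0 0 0.04; 0.011 -0.1 0 0 0.04; 0.015 -0.135 0 0 0.04; 0.018 -0.16 0 0 0.04'
```

```text
clock: 4.45
position: [0.56, -0.3211, 0.3318]
ee_rot: [3.07, 0.647, 0.008]
force: [0.5, -0.2, -1.3]
width: 0.518
gripper_force: 35.0
clock: 4.95
position: [0.51, -0.1644, 0.3274]
ee_rot: [-3.073, -0.651, 0.001]
force: [0.4, -0.4, -2.2]
width: 0.515
gripper_force: 35.0
```

```bash
python3 - <<'E'
from h import *
s=arm.get_image("side")[...,::-1]
o=arm.observe();print(o["position"],o["force"],o["width"])
cv2.imwrite("pics/e.png",cv2.resize(s[130:330,140:380],(720,600),interpolation=2))
E
```

```text
[ 0.50939273 -0.16072037  0.3273776 ] [-1.3950569   4.02573067 -2.66898255] 0.515302581895856
```

View pics/e.png

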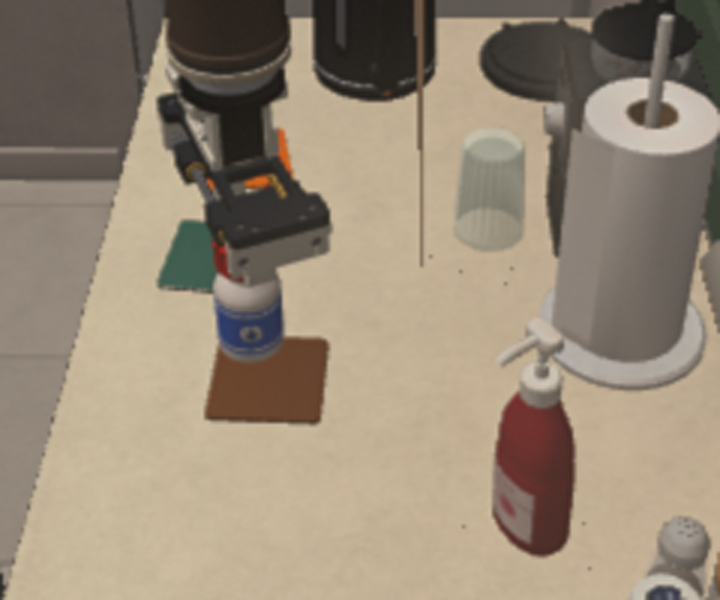

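The bottle is carried upright by its cap, with its foot at about (250, 350) over the brown coaster. Continuing to the green one.

```bash
python3 -m inch '0.005 -0.04 0 0 0.04; 0.01 -0.085 0 0 0.04; 0.015 -0.13 0 0 0.04; 0.019 -0.165 0 0 0.04; 0.021 -0.179 0.015 0 0.04' && python3 -m inch '0 0 0.01 0 0.04; 0 0 0.02 0 0.04; 0 0 0.02 0 0.04'; python3 - <<'E'
from h import *
s,t=[arm.get_image(n)[...,::-1] for n in("side","top")]
P=np.mean([arm.observe()["position"]],0);print(P)
a=cv2.resize(s[120:270,140:290],(400,400),interpolation=2);b=cv2.resize(t[170:290,200:320],(400,400),interpolation=2)
cv2.imwrite("pics/f.png",np.hstack([a,b]))
for n in("side","top"):
  for q in("bottle_mid","cap_mid","coaster","bottle"):
    for m in arm.place_of(n,q)[:3]: 
      print(n,q,m,atz(n,m["point"],{"b":P[2]-.159-.048,"c":P[2]-.159}[q[0]] if "mid" in q else (0 if q[0]=="c" else P[2]-.259)))
E
```

```text
clock: 5.5
position: [0.4574, 0.0087, 0.3139]
ee_rot: [-3.072, -0.654, -0.005]
force: [-0.1, -1.0, -2.7]
width: 0.517
gripper_force: 35.0
clock: 5.8
position: [0.4577, 0.0041, 0.2913]
ee_rot: [3.074, 0.646, -0.004]
force: [-0.5, -0.3, -2.6]
width: 0.512
gripper_force: 35.0
[0.45812796 0.00425543 0.29248092]
side bottle_mid {'point': [195.6, 208.9], 'conf': 0.56} [ 0.45593413 -0.00321819  0.08548092]
side cap_mid {'point': [181.0, 207.9], 'conf': 0.59} [ 0.45693648 -0.00108065  0.13348092]
side coaster {'point': [257.1, 229.0], 'conf': 0.87} [ 0.51781729 -0.15044808  0.        ]
side coaster {'point': [214.0, 210.5], 'conf': 0.77} [ 4.51014848e-01  1.91899322e-02 -1.11022302e-16]
side coaster {'point': [184.9, 222.2], 'conf': 0.57} [0.47232082 0.15978389 0.        ]
side bottle {'point': [212.1, 210.1], 'conf': 0.57} [ 0.45600205 -0.01162749  0.03348092]
top coaster {'point': [205.8, 307.3], 'conf': 0.87} [ 0.53005277 -0.13619501  0.        ]
top coaster {'point': [226.8, 219.5], 'conf': 0.85} [0.46805154 0.1592352  0.        ]
```

View pics/f.png

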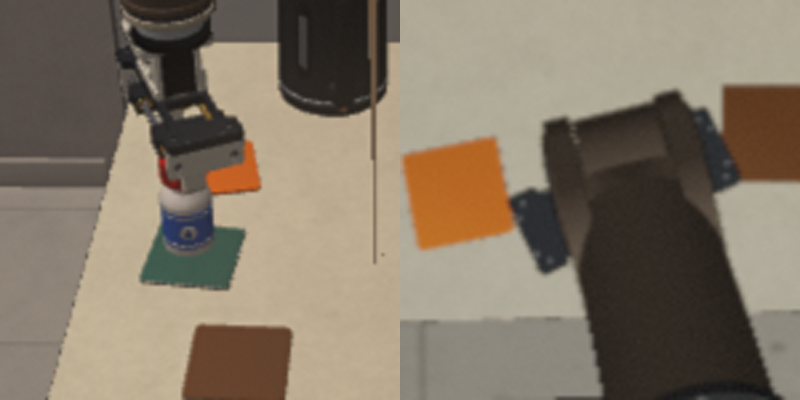

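The bottle hangs upright over the green coaster in the side crop, with its foot at (188, 250) and the coaster centre at about (195, 258). It needs about 7 mm more in +y, and then a gentle descent.

```bash
python3 -m inch '0.002 -0.007 0 0 0.04; 0.002 -0.007 0.006 0 0.04; 0.002 -0.007 0.012 0 0.04; 0.002 -0.007 0.017 0 0.04; 0.002 -0.007 0.018 0 0.04'; python3 - <<'E'
from h import *
s=arm.get_image("side")[...,::-1]
for m in arm.silhouettes("side","coaster"):
    if abs(m["point"][0]-215)<15 and abs(m["point"][1]-209)<12:
        w=np.array([atz("side",q,.006)[:2] for q in np.argwhere(m["region"])]).astype(np.float32); print(m["point"],cv2.minAreaRect(w))
for q in("bottle_mid","bottle"):
    for m in arm.place_of("side",q)[:1]:print(q,m,atz("side",m["point"],.063 if "mid" in q else .011))
cv2.imwrite("pics/g.png",cv2.resize(s[160:250,150:270],(800,600),interpolation=2))
print(arm.observe()["position"],arm.observe()["force"])
E
```

```text
clock: 6.8
position: [0.4566, 0.0125, 0.2738]
ee_rot: [-3.074, -0.648, 0.002]
force: [-0.2, 0.4, -2.2]
width: 0.511
gripper_force: 35.0
[217.5, 213.0] ((0.4568292498588562, 0.007378034293651581), (0.10090496391057968, 0.09886898100376129), 83.29254150390625)
bottle_mid {'point': [200.0, 210.4], 'conf': 0.64} [0.45727806 0.0055407  0.063     ]
bottle {'point': [213.3, 212.5], 'conf': 0.58} [0.45871388 0.00950992 0.011     ]
[0.45694472 0.01250745 0.2747544 ] [-0.31108742 -0.03209776 -3.32144663]
```

View pics/g.png

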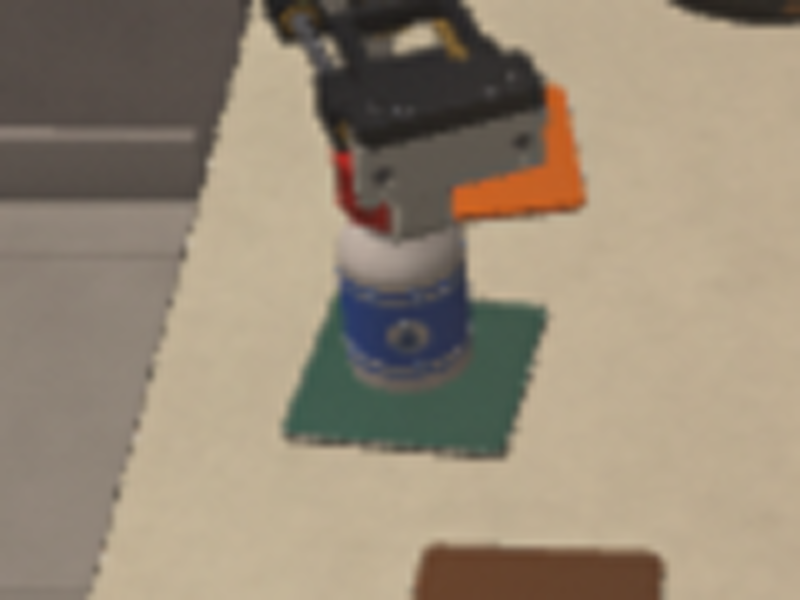

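The bottle is centred on the green coaster within a few millimetres, with its foot at (410, 375), and hovers about 5 mm above it. Setting it down slowly.

```bash
python3 -m inch '0 0 0.001 0 0.04; 0 0 0.002 0 0.04; 0 0 0.003 0 0.04; 0 0 0.004 0 0.04; 0 0 0.004 0 0.04'; python3 -m inch '0 0 0.001 0 0.04; 0 0 0.001 0 0.04; 0 0 0.002 0 0.04; 0 0 0.002 0 0.04; 0 0 0.002 0 0.04'
```

```text
clock: 7.5
position: [0.4568, 0.0125, 0.2706]
ee_rot: [3.074, 0.648, -0.0]
force: [0.1, 0.1, -1.9]
width: 0.518
gripper_force: 35.0
clock: 8.0
position: [0.4569, 0.0125, 0.2687]
ee_rot: [3.074, 0.648, -0.0]
force: [-0.4, 0.2, -1.8]
width: 0.511
gripper_force: 35.0
```

```bash
for i in 1 ; do python3 -m inch '0 0 0.001 0 0.04; 0 0 0.001 0 0.04; 0 0 0.002 0 0.04; 0 0 0.002 0 0.04;0 0 0.002 0 0.04'; done; python3 -m inch '0 0 0.001 0 0.04; 0 0 0.001 0 0.04; 0 0 0.002 0 0.04; 0 0 0.002 0 0.04;0 0 0.002 0 0.04'
```

```text
clock: 8.5
position: [0.457, 0.0126, 0.2669]
ee_rot: [3.074, 0.648, 0.001]
force: [-0.8, 0.0, 5.9]
width: 0.518
gripper_force: 35.0
clock: 9.0
position: [0.457, 0.0127, 0.2649]
ee_rot: [-3.074, -0.649, -0.001]
force: [-1.6, 1.3, 7.2]
width: 0.513
gripper_force: 35.0
```

```bash
python3 -m inch '0 0 0.001 0 0.04; 0 0 0.001 0 0.04; 0 0 0.002 0 0.04; 0 0 0.002 0 0.04;0 0 0.002 0 0.04'
```

```text
clock: 9.5
position: [0.4571, 0.0128, 0.2631]
ee_rot: [-3.074, -0.649, -0.001]
force: [-1.7, 2.7, 7.7]
width: 0.514
gripper_force: 35.0
```

```bash
python3 -m inch '0 0 0.001 0 0.04; 0 0 0.001 0 0.04; 0 0 0.0015 0 0.04; 0 0 0.0015 0 0.04'
```

```text
clock: 9.9
position: [0.4574, 0.0132, 0.2628]
ee_rot: [-3.074, -0.649, -0.004]
force: [-6.1, 2.5, 25.1]
width: 0.511
gripper_force: 35.0
```

```bash
python3 -m inch '0 0 -0.0005 0 0.04; 0 0 -0.0005 -0.07 0.04; 0 0 -0.0005 -0.14 0.04; 0 0 -0.0005 -0.21 0.04; 0 0 -0.0005 -0.28 0.04' 45; python3 -c "
from h import *
o=arm.observe();print(o['force'],o['ft_torque'],o['joints'])"
```

```text
clock: 10.4
position: [0.4574, 0.0127, 0.2628]
ee_rot: [2.951, 1.075, 0.003]
force: [-1.8, 1.5, 16.8]
width: 0.514
gripper_force: 45.0
[-1.79671122  1.50119187 16.79216632] [ 0.02722682  0.52428451 -0.09015118] [ 0.0528782   0.37038741 -0.24784817  2.11661982  0.14436705  0.66787442
 -1.16459682]
```

```bash
python3 -m inch '0 0 0 -0.08 0.04; 0 0 0 -0.16 0.04; 0 0 0 -0.24 0.04; 0 0 0 -0.32 0.04; 0 0 0 -0.4 0.04'; python3 -m inch '0 0 0 -0.08 0.04; 0 0 0 -0.16 0.04; 0 0 0 -0.24 0.04; 0 0 0 -0.32 0.04; 0 0 0 -0.4 0.04'; python3 -m inch '0 0 0 0 0.04; 0 0 0 0 0.04'; python3 - <<'E'
from h import *
o=arm.observe();print(o['force'],o['ft_torque'],o['joints'])
s=arm.get_image("side")[...,::-1]
cv2.imwrite("pics/i.png",cv2.resize(s[160:250,150:270],(800,600),interpolation=2))
E
```

```text
clock: 10.9
position: [0.4575, 0.0125, 0.2627]
ee_rot: [2.678, 1.639, 0.003]
force: [-2.5, 0.1, 14.7]
width: 0.51
gripper_force: 45.0
clock: 11.4
position: [0.4575, 0.0123, 0.2627]
ee_rot: [2.299, 2.138, 0.002]
force: [-2.9, -0.7, 15.2]
width: 0.513
gripper_force: 45.0
clock: 11.6
position: [0.4576, 0.0123, 0.2627]
ee_rot: [2.302, 2.135, 0.002]
force: [-1.8, -0.6, 15.6]
width: 0.514
gripper_force: 45.0
[-1.75617879 -0.55945174 15.56906309] [-0.31638885  0.22328285  0.03707765] [ 0.21219998  0.39640588 -0.44939297  2.10384094  0.26720573  0.69275111
 -0.48906867]
```

View pics/i.png

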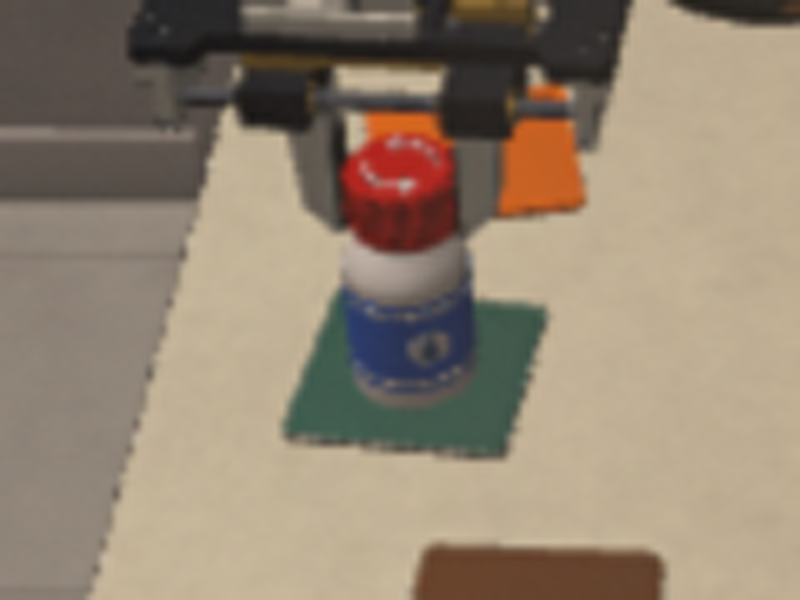

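The cap is held centred at (400, 190), but the label emblem has shifted to the right. That means the bottle turned about 15° along with the cap, so I'm twisting a bit further for margin.

```bash
python3 -m inch '0 0 0 -0.06 0.04; 0 0 0 -0.12 0.04; 0 0 0 -0.18 0.04; 0 0 0 -0.24 0.04; 0 0 0 -0.24 0.04'; python3 - <<'E'
from h import *
o=arm.observe();print(o['force'],o['ft_torque'])
s=arm.get_image("side")[...,::-1]
cv2.imwrite("pics/j.png",cv2.resize(s[160:250,150:270],(800,600),interpolation=2))
E
```

```text
clock: 12.15
position: [0.4577, 0.0122, 0.2627]
ee_rot: [2.028, 2.397, 0.002]
force: [-1.2, -2.1, 15.2]
width: 0.514
gripper_force: 45.0
[-1.23741623 -2.07642851 15.24888578] [-0.37740221  0.20564765  0.04086898]
```

View pics/j.png

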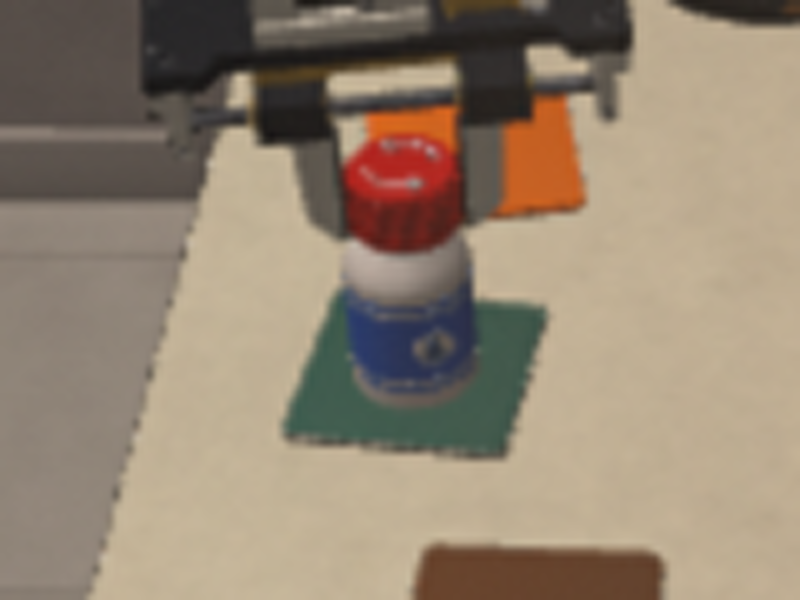

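The emblem has moved only slightly more, to (435, 347), so the relative twist is about 57°. Letting up and lifting slowly.

```bash
python3 -m inch '0 0 -0.002 0 0.04; 0 0 -0.004 0 0.04; 0 0 -0.006 0 0.04; 0 0 -0.008 0 0.04; 0 0 -0.009 0 0.04'; python3 -m inch '0 0 -0.001 0 0.04; 0 0 -0.002 0 0.04; 0 0 -0.002 0 0.04; 0 0 -0.002 0 0.04'
```

```text
clock: 12.7
position: [0.4567, 0.0125, 0.2707]
ee_rot: [-2.031, -2.397, 0.001]
force: [-0.0, -0.6, 0.4]
width: 0.508
gripper_force: 45.0
clock: 13.1
position: [0.4568, 0.0125, 0.2726]
ee_rot: [-2.031, -2.397, 0.0]
force: [-0.1, -0.3, -0.6]
width: 0.512
gripper_force: 45.0
```

The force of -0.6 N is only the cap's weight, so it is free. Raising it.

```bash
python3 -m inch '0 0 -0.004 0 0.04; 0 0 -0.01 0 0.04; 0 0 -0.016 0 0.04; 0 0 -0.023 0 0.04; 0 0 -0.03 0 0.04'; python3 -m inch '0 0 -0.006 0 0.04; 0 0 -0.011 0 0.04; 0 0 -0.013 0 0.04; 0 0 -0.013 0 0.04; 0 0 -0.013 0 0.04'; python3 - <<'E'
from h import *
o=arm.observe();print(o['force'],o['width'],o['position'])
s=arm.get_image("side")[...,::-1]
cv2.imwrite("pics/k.png",cv2.resize(s[110:290,140:380],(800,600),interpolation=2))
for m in arm.silhouettes("side","coaster"):
    if abs(m["point"][0]-215)<15 and abs(m["point"][1]-209)<12: print(m["point"])
for m in arm.place_of("side","bottle_mid")[:1]:print(m,atz("side",m["point"],.058))
E
```

```text
clock: 13.6
position: [0.4569, 0.0126, 0.3035]
ee_rot: [2.031, 2.397, 0.0]
force: [-0.3, 0.0, -0.5]
width: 0.513
gripper_force: 45.0
clock: 14.1
position: [0.4568, 0.0125, 0.3156]
ee_rot: [-2.031, -2.397, 0.0]
force: [0.6, 0.2, -0.6]
width: 0.513
gripper_force: 45.0
[ 0.55747915  0.21506079 -0.5650254 ] 0.512791539821052 [0.45679229 0.01252474 0.31556315]
[222.2, 210.6]
{'point': [201.7, 214.2], 'conf': 0.91} [0.46764546 0.0042713  0.058     ]
```

View pics/k.png

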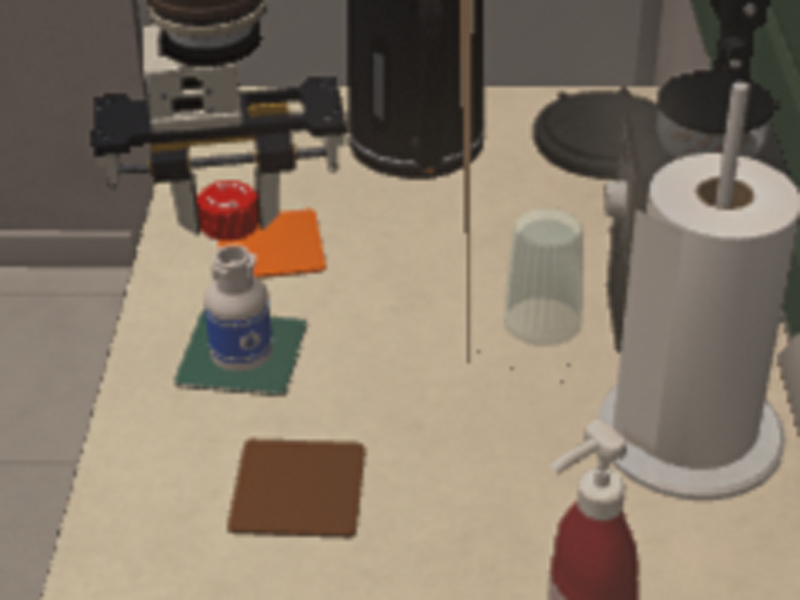

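The open bottle stands upright on the green coaster, with its foot at (240, 355). The red cap is held level above its mouth at (228, 210), and the kettle, glass and soap are where they were.

```bash
python3 -c "
from cell import arm
print(arm.sign_off())"
```

```text
the job is handed in; nothing more can be done
None
```

I handed the job in at about 14 s: the bottle stands open and upright near the middle of the green coaster, the freed cap is held level about 3 cm above its mouth, and the kettle, glass and soap were not touched.

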